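Clear the lens off a damping sheet and roll the sheet down

ROBOT

A 6-joint arm with a two-finger parallel gripper is mounted at the origin on a cart in front of the work surface, level with it; the furniture and walls round the work are solid. World frame = base frame: x ahead of the robot, y to its left, z up, the work surface at z = 0. Lengths are in m, angles in rad, forces in N, time in s.
With the tool pointing down it reaches from about 0.375 to 0.9 m from the base axis. Payload 3.1 kg.
Tool frame: the origin (TCP) lies at the very end of the fingers, on their centre line; the grasp point (between the pads) lies 19 mm behind it (grip_depth is the distance from the TCP to the grasp point, in m); z points along the fingers, y is the line along which they close (so a half turn about z gives the same grasp; the last joint's range is limited). The gripper opens to 85 mm and grips with 20 to 120 N. Pads are 22 mm wide; open, the fingers measure 114 mm over their backs; the gripper's body (76 mm by 85 mm) begins 54 mm behind the grasp point. The pads swing forward as they close: fully open they stand 13 mm farther back than shut.
Start: joints at [-1.391, 0.527, 1.433, -0, 1.181, -0.178], TCP at [0.219, -0.585, 0.231] pointing down, gripper open.
Joint ranges: [-3.08, 3.08], [-0.75, 2.2], [0.22, 2.44], [-1.43, 4.57], [0, 2.65], [-2.85, 2.85]. Speed limits (rad/s): [2.79, 2.79, 3.14, 3.14, 3.14, 3.14].

INTERFACE

Orientations are given as a unit quaternion [x, y, z, w].
In Python, from station import * gives the robot as it stands.
- The arm moves only by the tool apply_moves, never from a script. Its argument "plan" is a list of rows, each a list of 7 numbers: the shift along the tool's x, y, z in m, then the turn, a rotation vector about the tool's x, y, z in rad, then the gripper command: -1 is fully open, 1 is shut, values between are in proportion. In form: [[dx, dy, dz, wx, wy, wz, jaw], ...]. A call has 1 to 8 rows; each row shifts and turns the commanded pose from where the row before left it, along the tool's axes as they then stand; what a row does not reach is not made up. A row lasts 1/8 s, in which the tool goes at most 62.5 mm and 10.7 degrees, less where a joint would pass 70% of its speed; a pose out of reach is approached as far as the arm can. A call is refused whole if a number of a shift passes 0.0625 or a number of a turn 0.188, either way. A call with a gripper value outside its range is refused whole. The fingers move at their own pace and stop on an object; "force" is the grip in N (left out, the last holds). Time passes only in rows, so rows that do not move let the fingers close. It gives the time, the measured TCP pose, the force, the opening and the grip force at its end, in the units of the state.
- sense(): the state, without advancing time (a new reading comes with each control period).
- snapshot(name): name is "side" or "top"; returns the picture (400x640x3 uint8, red, green, blue); there is no depth.
- calibration(name): a dict with "camera_matrix" (3x3 intrinsics, pixels), "R" (3x3) and "t" (3): a world point X has camera coordinates R X + t. Camera axes: x right, y down, z forward; pixel columns grow to the right and rows downward; lengths in m; the calibration is good to about 2 mm. A picture is of the moment at which its call begins. calibration takes no time and is no camera call.
- sign_off(): hands the job in; it is judged then, once.
The state is a dict: "t": time; "q": joint angles; "qd": joint speeds; "tau": joint torques, N m; "tcp_pos": TCP position; "tool_rot": TCP orientation; "force": force on the tool from outside, world axes, zero at the start; "ft_torque": the same for the moment, N m; "finger_gap": opening from 0.0 (shut) to 1.0 (fully open); "gripper_force": force on a finger pad.
Only numpy, scipy, OpenCV 4.12 (cv2) and the standard library are available. Lean on these libraries where they do the work, as an engineer would, in place of code of your own. Each camera call takes 0.05 s, during which the arm holds its last target. There are 200 camera calls.

TASK

A lens on its post has been left standing on the aluminium damping sheet: lift it off and stand it upright on the bench top, clear of the base plate. Then take the hand roller by its handle and roll the sheet down with steady, moderate pressure (about 5 N), straight along its middle from the open end right to the end under the raised shelf. Finally stand the roller on the bench top, off the plate, on its drum and wire foot, and leave the other things where they are.

Things in the scene. Friction and masses are not known exactly. Their poses are not given: they have to be found in the camera images.
- station: Fixed dark steel base plate (x -130 to +100 mm, y +-55 mm, top 6 mm above the bench) carrying an aluminium sheet (x -85 to +85 mm, y +-32 mm, top 12 mm above the bench when not pressed), one end of it under a raised shelf. Origin on the bench under the sheet's middle; +x runs along the sheet from the open end to the end under the shelf, z up.
- shelf_edge (a point): Middle of the raised shelf's lower front edge: 150 mm above the bench, at x +35 mm of the station, axes as the station's. Shelf 145 (x) by 152 by 10 mm on four 16 mm posts, the front two 15 mm behind this edge at y +-64 mm; a 60 mm high carton is fixed on top. An upright hand hits them: lean it back, away from the shelf, to bring the roller to the sheet's end
- sheet (a joint): How far the whole sheet is pressed down on its soft damping layer, in m: 0 free, 0.004 bottomed. It springs back: 2 N to start it, then 2 N per mm (about 10 N when bottomed).
- roller: Loose hand roller, 0.27 kg: free-turning dark drum, 32 mm diameter, 50 mm wide, in a yoke 69 mm wide; grey handle. Origin at the drum's lowest line under the axle; +x ahead, y along the axle. The handle leans back 40 degrees, along (-0.643, 0, 0.766). A wire foot 62 mm behind the axle hangs 3 mm above the drum's lowest line; put down, it stands on drum and foot, leaning back 0.05 rad
- roller_grip (a point): Middle of the roller's handle, the place to grip: at x -61 mm, z +89 mm from the roller's origin, 95 mm from the axle along the handle. The handle is 20 mm wide (along y), 24 mm deep and 80 mm long. Axes as the roller's
- roller_axle (a point): Centre of the roller's drum, on the axle, 16 mm above the drum's lowest line. Axes as the roller's. The bench within 80 mm of the roller and all the way from it to the base plate is bare, also on the far side (greater x) as far as the black microscope board at x 0.63, whose top is 90 mm up.
- lens_centre (a point): Loose lens in a ring mount on a post, 25 x 58 x 95 mm, 0.27 kg, upright at the start on the open part of the sheet. Point half-way up (47.5 mm above its underside); z up, x across the thin side. Foot 25 (x) by 58 (y) by 10 mm high; post 12 mm thick; ring 12 mm thick (x), 36 mm wide (y), from 60 to 95 mm above the underside
- dropper (a point): Brown dropper bottle, 29 mm in diameter, 89 mm high, a bystander; point half-way up.
- canister (a point): Screw-top canister, white over black, 36 mm in diameter, 61 mm high, a bystander; point half-way up.
- bottle (a point): White squeeze bottle, 55 mm in diameter, 176 mm high, a bystander; point half-way up.
Things that resemble listed ones, but are neither listed nor needed, are in the scene too. Of the things that look like the roller, take the one that is farthest to the robot's left at the start.

How it is judged:
By the outcome, as a careful person would: the job done as asked, in the order asked, and still so for the second after the job is handed in, with the robot touching nothing.
It also fails if it takes over 61 s, if anything falls off the work surface, if the arm or the gripper's body presses on something with over 40 N, if the wrist force passes 120 N, or if a joint passes its speed limit or range.

## Working session

There is one attempt and no reset: what is moved stays moved. The work goes in short steps, Python scripts to look and compute and a tool call to move; the robot and the scene stay as the last step left them, time stands still between calls to the robot, and variables do not carry over. Pictures are saved under pics/ and viewed, at most 10 in all, crops included, and the job is handed in when it is done.

Besides the shell and the picture viewer there is one more tool, called after ">>>" in YAML: its name, and indented under it one key for each argument. apply_moves: Moves the arm, as the interface text tells. Its arguments: {"type":"object","properties":{"plan":{"type":"array"},"force":{"type":"number"}},"required":["plan"]}

```bash
ls; mkdir -p pics
python3 - <<'E'
from station import *
import cv2
for n in("side","top"):
    c=calibration(n); print(n,c)
    cv2.imwrite(f"pics/{n}0.png",snapshot(n)[:,:,::-1])
print(sense())
E
```

```text
pics
side {'camera_matrix': array([[491.48078639,   0.        , 319.42731084],
       [  0.        , 491.48078639, 186.21346991],
       [  0.        ,   0.        ,   1.        ]]), 'R': array([[ 0.99865574, -0.04946056,  0.01550396],
       [-0.02323681, -0.6945681 , -0.7190516 ],
       [ 0.04633325,  0.71772474, -0.69478372]]), 't': array([-0.57459567, -0.01297095,  1.78172924])}
top {'camera_matrix': array([[387.89486572,   0.        , 323.27341609],
       [  0.        , 387.89486572, 193.86552456],
       [  0.        ,   0.        ,   1.        ]]), 'R': array([[ 0.01024314, -0.99993732,  0.00452125],
       [-0.98084507, -0.01092692, -0.19448277],
       [ 0.19451998, -0.00244253, -0.98089552]]), 't': array([-0.13719105,  0.58374257,  1.33922335])}
{'t': 0.1, 'q': array([-1.39052501e+00,  5.28379852e-01,  1.43377127e+00,  9.94792112e-07,
        1.18142022e+00, -1.78483601e-01]), 'qd': array([-0.00096261, -0.00359104, -0.00420881, -0.00191643,  0.00160653,
        0.00062252]), 'tau': array([ 1.37986440e-04, -4.43305743e+01, -1.78586644e+01, -2.16460016e-04,
        3.87683103e-03, -4.47581300e-06]), 'tcp_pos': array([ 0.21936247, -0.58454818,  0.23042832]), 'tool_rot': array([ 9.83954507e-01,  1.78416784e-01, -4.24355551e-07, -9.89341974e-04]), 'force': array([ 0.39770009,  0.270839  , -0.02996129]), 'ft_torque': array([-0.024343  , -0.02122986,  0.04004861]), 'gripper_force': 0.0, 'finger_gap': 1.000199846967403}
```

View pics/side0.png

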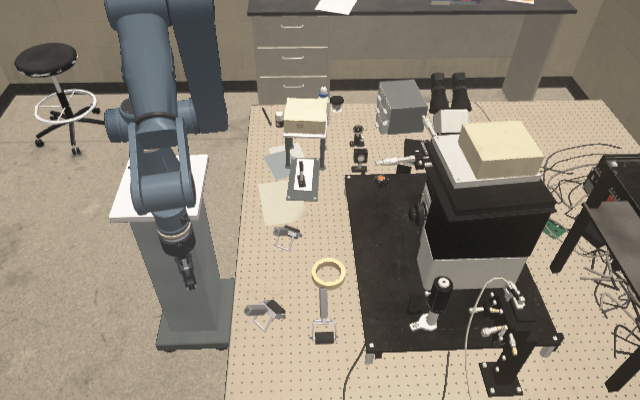

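View pics/top0.png

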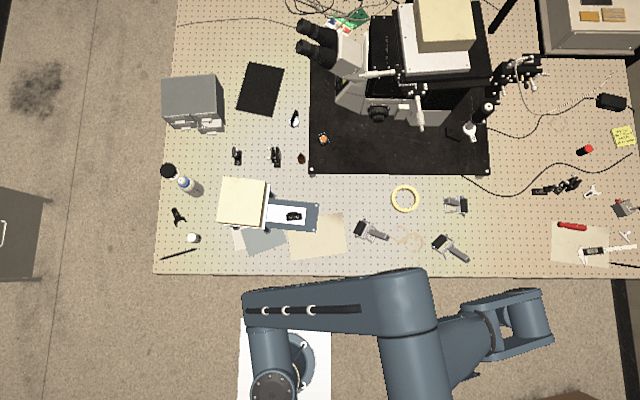

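The pictures show three roller lookalikes. In top/side pixels they are A (370,230)/(287,236), B (450,247)/(265,310) and C (457,205)/(324,330). A is farthest left (+y), so I choose A. The lens is at top (294,215), side (301,175). Next I take enlarged crops.

Run:
```python
import cv2
s=cv2.imread("pics/side0.png");t=cv2.imread("pics/top0.png")
a=cv2.resize(s[90:255,235:385],None,fx=3.6,fy=3.6,interpolation=cv2.INTER_CUBIC)
b=cv2.resize(t[165:270,210:410],None,fx=4,fy=4,interpolation=cv2.INTER_CUBIC)
cv2.imwrite("pics/sc.png",a);cv2.imwrite("pics/tc.png",b)
```

```text
(no output)
```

View pics/sc.png

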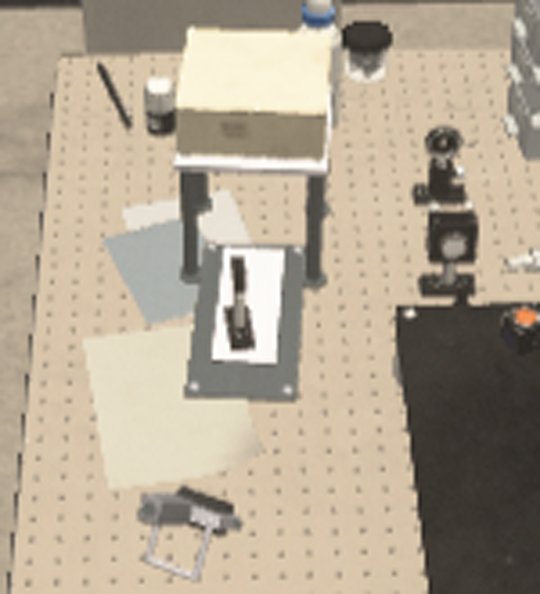

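View pics/tc.png

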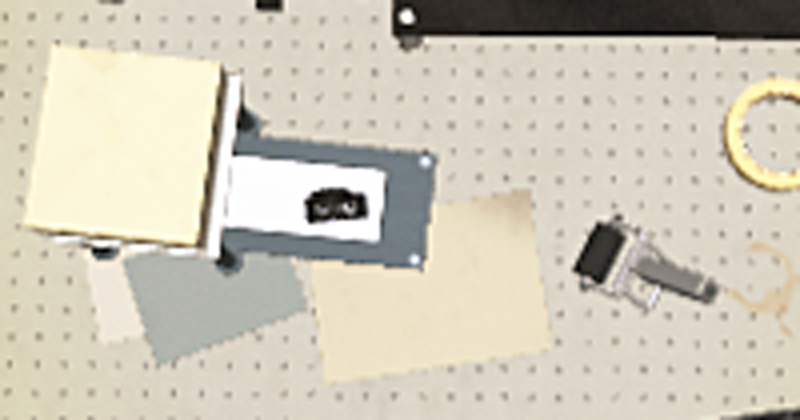

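Run:
```python
import cv2,numpy as np
s=cv2.imread("pics/side0.png");t=cv2.imread("pics/top0.png")
def c(i,x,y): return cv2.resize(i[y:y+30,x:x+40],(400,300),interpolation=cv2.INTER_CUBIC)
m=np.vstack([np.hstack([c(t,350,215),c(s,267,220)]),np.hstack([c(t,284,202),c(s,283,173)])])
m[300]=255;m[:,400]=(0,0,255)
cv2.imwrite("pics/m.png",m)
```

```text
(no output)
```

View pics/m.png

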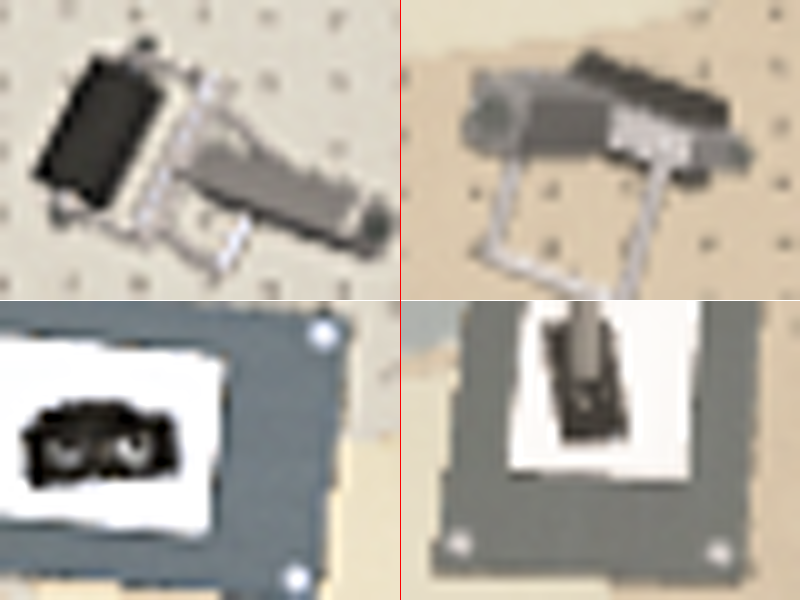

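```bash
cat > h.py <<'E'
import numpy as np
from scipy.optimize import least_squares
from scipy.spatial.transform import Rotation as Ro
from station import *
K={n:calibration(n) for n in("side","top")}
def bp(n,p,z):
    c=K[n];d=c["R"].T@np.linalg.solve(c["camera_matrix"],[p[0],p[1],1]);C=-c["R"].T@c["t"]
    return C+d*(z-C[2])/d[2]
def proj(n,X):
    c=K[n];p=c["camera_matrix"]@(c["R"]@X+c["t"]);return p[:2]/p[2]
def cp(u,v,x0,y0,ux=0,uy=0,s=10.): return np.array([x0+(u-ux+.5)/s-.5,y0+(v-uy+.5)/s-.5])
E
python3 - <<'E'
from h import *
TR=lambda u,v:cp(u,v,350,215); SR=lambda u,v:cp(u,v,267,220,400,0)
TL=lambda u,v:cp(u,v,284,202,0,300); SL=lambda u,v:cp(u,v,283,173,400,300)
tc=lambda u,v:cp(u,v,210,165,s=4.); sc=lambda u,v:cp(u,v,235,90,s=3.6)
# station: (cam,pix,z,sx or None,sy or None)
N=None
O=[("top",TL(222,355),12,-85,-32),("top",TL(208,535),12,-85,32),("top",TL(347,318),6,-130,-55),("top",TL(325,598),6,-130,55),
("top",TL(0,335),12,N,-32),("top",TL(0,515),12,N,32),("top",tc(245,136),6,N,-55),
("side",SL(508,470),12,-85,32),("side",SL(690,480),12,-85,-32),("side",SL(435,572),6,-130,55),("side",SL(745,583),6,-130,-55),
("side",SL(520,305),12,N,32),("side",SL(703,305),12,N,-32),("side",sc(283,250),12,N,-32)]
def f(p,full=False):
    r=[]
    for n,q,z,a,b in O:
        d=bp(n,q,z/1e3)[:2]-p[:2];c,s=np.cos(p[2]),np.sin(p[2])
        l=np.array([c*d[0]+s*d[1],-s*d[0]+c*d[1]])*1e3
        for k,w in((0,a),(1,b)):
            if w is not None:r.append(l[k]-w)
    return np.array(r)
st=least_squares(f,[.42,.1,1.5],loss="soft_l1",f_scale=2).x
print("station",st,np.round(f(st),1))
# roller
M=[("top",TR(102,133),(0,0,16)),("top",TR(148,45),(0,-34.5,16)),("top",TR(60,212),(0,34.5,16)),("top",TR(374,225),(-86.8,0,119.4)),
("side",SR(490,122),(-86.8,0,119.4)),("side",SR(744,155),(0,-34.5,16))]
def P(p,X):
    X=np.array(X)/1e3-[0,0,.016]; X=Ro.from_euler("y",-.05).apply(X)+[0,0,.016]
    return Ro.from_euler("z",p[2]).apply(X)+[p[0],p[1],p[3] if len(p)>3 else 0]
g=lambda p:np.concatenate([proj(n,P(p,X))-q for n,q,X in M])
for x0 in([.4,-.2,1.2],[.4,-.2,1.2,0.]):
    r=least_squares(g,x0).x;print("roller",r,np.round(g(r),2),"grip",P(r,(-61,0,89)))
print(proj("side",P(r,(-62,0,3))),"foot mid exp",SR(556,277))
c,s=np.cos(st[2]),np.sin(st[2]);W=lambda a:np.array([[c,s],[-s,c]])@(a[:2]-st[:2])*1e3
for n,q,z in[("side",SL(568,442),12),("side",SL(628,436),12),("side",SL(545,325),22),("side",SL(603,318),22),("top",TL(30,487),12),("top",TL(178,472),12),("top",TL(25,435),22),("top",TL(178,418),22)]:
    X=bp(n,q,z/1e3);print(n,z,X.round(4),"st",W(X).round(1))
for n,q in[("top",(170,171)),("side",(323,100))]:print(bp(n,q,.1))
E
```

```text
station [0.51750227 0.01843569 1.4921337 ] [ 2.1 -1.   0.7  1.9  2.5  3.1  1.  -2.5 -1.1  1.4  1.1 -0.4 -0.2 -2.6
 -1.1 -1.4 -0.5 -2.   0.8  1.3 -2.1 -0.6]
roller [ 0.46963073 -0.26591503  1.0829286 ] [ 0.13 -0.31 -0.13  0.24 -0.05  0.11 -0.11  0.27  0.61 -0.3  -0.35  0.53] grip [ 0.43936291 -0.32295391  0.08586004]
roller [ 4.69586137e-01 -2.66028614e-01  1.08307736e+00  7.52032513e-04] [ 0.18 -0.32 -0.07  0.23  0.    0.11 -0.04  0.26  0.58 -0.44 -0.37  0.4 ] grip [ 0.43932681 -0.323072    0.08661207]
[282.38589645 248.33200176] foot mid exp [282.15 247.25]
side 12 [ 0.5007 -0.0506  0.012 ] st [-70.2  11.4]
side 12 [ 0.5222 -0.0482  0.012 ] st [-66.1 -10. ]
side 22 [0.4935 0.0006 0.022 ] st [-19.7  22.6]
side 22 [0.5147 0.0036 0.022 ] st [-15.    1.7]
top 12 [0.494  0.0027 0.012 ] st [-17.5  22.2]
top 12 [ 0.5001 -0.0515  0.012 ] st [-71.1  11.8]
top 22 [0.5118 0.0041 0.022 ] st [-14.7   4.5]
top 22 [ 0.5187 -0.0516  0.022 ] st [-69.7  -6.7]
[0.65290818 0.41018683 0.1       ]
[0.606349   0.36280965 0.1       ]
```

The two views agree within 2–3 mm. The station is at (0.5175, 0.018) with yaw 1.492. The roller is at (0.470, -0.266) with yaw 1.083, and its height fits to 1 mm. The lens foot is centred at (0.507, -0.024), with its thin axis at yaw 0.127. Next I write the planner and go to the lens.

```bash
cat >> h.py <<'E'
np.set_printoptions(suppress=True,precision=4)
ST=np.array([.5175,.0184,1.492])
def down(a): # tool down, tool y at world angle a
    y=np.array([np.cos(a),np.sin(a),0]);z=np.array([0,0,-1.]);return Ro.from_matrix(np.c_[np.cross(y,z),y,z])
def lean(yaw,th,flip=1): # tool z along (sin th ahead, -cos th), closing along axle
    z=np.array([np.sin(th)*np.cos(yaw),np.sin(th)*np.sin(yaw),-np.cos(th)]);y=flip*np.array([-np.sin(yaw),np.cos(yaw),0]);return Ro.from_matrix(np.c_[np.cross(y,z),y,z])
def now():
    s=sense();return np.array(s["tcp_pos"]),Ro.from_quat(s["tool_rot"]),s
def rows(p,R,n,start=None):
    if start is None: p0,R0,s=now()
    else: p0,R0=start
    w=(R0.inv()*R).as_rotvec();st=Ro.from_rotvec(w/n);Rk=R0
    print("n",n,"max turn",np.abs(w/n).max().round(3))
    for k in range(n):
        print(np.r_[Rk.inv().apply((p-p0)/n),w/n].round(4).tolist());Rk=Rk*st
def say():
    p,R,s=now();print("t",s["t"],"p",p,"q",np.array(s["q"]),"F",np.array(s["force"]),"T",np.array(s["ft_torque"]),"gap",s["finger_gap"],"gf",s["gripper_force"])
E
python3 - <<'E'
from h import *
rows(np.array([.507,-.024,.19]),down(.127),12)
E
```

```text
n 12 max turn 0.112
[0.0388, -0.0353, 0.0035, -0.0001, -0.0001, -0.1116]
[0.0425, -0.0308, 0.0034, -0.0001, -0.0001, -0.1116]
[0.0457, -0.0258, 0.0034, -0.0001, -0.0001, -0.1116]
[0.0483, -0.0206, 0.0034, -0.0001, -0.0001, -0.1116]
[0.0503, -0.0151, 0.0034, -0.0001, -0.0001, -0.1116]
[0.0517, -0.0094, 0.0034, -0.0001, -0.0001, -0.1116]
[0.0524, -0.0036, 0.0034, -0.0001, -0.0001, -0.1116]
[0.0525, 0.0023, 0.0034, -0.0001, -0.0001, -0.1116]
[0.0519, 0.0081, 0.0034, -0.0001, -0.0001, -0.1116]
[0.0507, 0.0138, 0.0034, -0.0001, -0.0001, -0.1116]
[0.0488, 0.0194, 0.0034, -0.0001, -0.0001, -0.1116]
[0.0463, 0.0247, 0.0034, -0.0001, -0.0001, -0.1116]
```

>>> apply_moves:
  plan:
    - [0.039, -0.035, 0.0034, 0, 0, -0.112, -1]
    - [0.0425, -0.031, 0.0034, 0, 0, -0.112, -1]
    - [0.046, -0.026, 0.0034, 0, 0, -0.112, -1]
    - [0.048, -0.0205, 0.0034, 0, 0, -0.112, -1]
    - [0.05, -0.015, 0.0034, 0, 0, -0.112, -1]
    - [0.052, -0.0095, 0.0034, 0, 0, -0.112, -1]
    - [0.0525, -0.0035, 0.0034, 0, 0, -0.112, -1]
    - [0.0525, 0.0025, 0.0034, 0, 0, -0.112, -1]
  force: 35

```text
t: 1.1
tcp_pos: [0.4117, -0.2095, 0.2039]
tool_rot: [0.809, 0.588, 0.0, -0.0]
force: [-0.5, 0.8, 0.6]
finger_gap: 1.002
gripper_force: 0.0
```

>>> apply_moves:
  plan:
    - [0.052, 0.008, 0.0034, 0, 0, -0.112, -0.5]
    - [0.051, 0.014, 0.0034, 0, 0, -0.112, -0.3]
    - [0.049, 0.0195, 0.0034, 0, 0, -0.112, -0.2]
    - [0.046, 0.0245, 0.0034, 0, 0, -0.112, -0.2]
    - [0, 0, 0, 0, 0, 0, -0.2]

```text
t: 1.72
tcp_pos: [0.5072, -0.0206, 0.19]
tool_rot: [0.657, 0.754, 0.0, -0.0]
force: [0.2, -0.4, 0.2]
finger_gap: 0.6
gripper_force: 0.0
```

Run:
```python
from h import *
say(); import cv2
s=snapshot("side")[150:210,262:342];t=snapshot("top")[180:240,254:334]
cv2.imwrite("pics/l1.png",np.hstack([cv2.resize(x,(400,300),interpolation=2) for x in(s,t)])[:,:,::-1])
rows(np.array([.507,-.024,.071]),down(.127),3)
```

```text
t 1.725 p [ 0.5072 -0.0206  0.19  ] q [-0.2613  0.4296  1.7675  0.0006  0.9449 -0.3993] F [ 0.1724 -0.3702  0.174 ] T [ 0.0202  0.0142 -0.0393] gap 0.6001056815262259 gf 0.0
n 3 max turn 0.002
[-0.0003, 0.0003, 0.0397, -0.0004, -0.0, 0.002]
[-0.0003, 0.0003, 0.0397, -0.0004, -0.0, 0.002]
[-0.0003, 0.0003, 0.0397, -0.0004, -0.0, 0.002]
```

View pics/l1.png

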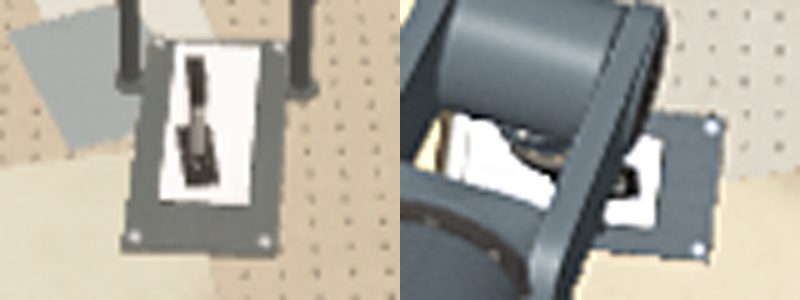

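The crop shows the lens at side (301,172) still upright, with the ring at about (301,166). The gripper is above the crop and the arm covers the rest of the top view. I check the ring position by back-projection and then descend.

Run:
```python
from h import *
print(bp("side",(262+(197.5)/5-.4,150+80/5-.4),.0895), bp("side",(262+(196)/5-.4,150+57/5-.4),.107))
```

```text
[ 0.5083 -0.0241  0.0895] [ 0.5076 -0.0196  0.107 ]
```

>>> apply_moves:
  plan:
    - [-0.003, 0, 0.04, 0, 0, 0, -0.2]
    - [0, 0, 0.03, 0, 0, 0, -0.2]
    - [0, 0, 0, 0, 0, 0, -0.2]

```text
t: 2.2
tcp_pos: [0.5046, -0.0277, 0.1188]
tool_rot: [0.66, 0.751, -0.001, -0.003]
force: [-0.2, 0.5, -0.3]
finger_gap: 0.601
gripper_force: 0.0
```

Run:
```python
from h import *
say(); rows(np.array([.508,-.024,.071]),down(.127),2)
```

```text
t 2.2 p [ 0.5046 -0.0277  0.1188] q [-0.2761  0.5457  1.8292 -0.0004  0.7725 -0.4049] F [-0.2399  0.4817 -0.2879] T [0.0105 0.0029 0.0492] gap 0.6005662563531785 gf 0.0
n 2 max turn 0.003
[0.0016, 0.002, 0.0239, -0.0027, -0.001, 0.001]
[0.0016, 0.002, 0.0239, -0.0027, -0.001, 0.001]
```

>>> apply_moves:
  plan:
    - [0.003, 0.003, 0.024, 0, 0, 0, -0.2]
    - [0, 0, 0.023, 0, 0, 0, -0.2]
    - [0, 0, 0, 0, 0, 0, -0.2]
    - [0, 0, 0, 0, 0, 0, -0.2]

```text
t: 2.7
tcp_pos: [0.5103, -0.024, 0.0748]
tool_rot: [0.659, 0.752, 0.0, 0.001]
force: [-0.5, -0.8, -0.2]
finger_gap: 0.601
gripper_force: 0.0
```

Run:
```python
from h import *
say(); rows(np.array([.508,-.024,.071]),down(.127),1)
```

```text
t 2.7 p [ 0.5103 -0.024   0.0748] q [-0.266   0.6282  1.8471 -0.0001  0.6642 -0.397 ] F [-0.4883 -0.8388 -0.2078] T [ 0.0604  0.0244 -0.0171] gap 0.6010229871164963 gf 0.0
n 1 max turn 0.004
[0.0003, -0.0022, 0.0038, 0.0019, 0.0009, 0.004]
```

>>> apply_moves:
  plan:
    - [0, -0.002, 0.003, 0, 0, 0, -0.2]
    - [0, 0, 0, 0, 0, 0, 0.3]
    - [0, 0, 0, 0, 0, 0, 1]
    - [0, 0, 0, 0, 0, 0, 1]
    - [0, 0, 0, 0, 0, 0, 1]
    - [0, 0, 0, 0, 0, 0, 1]
    - [0, 0, 0, 0, 0, 0, 1]
  force: 35

```text
t: 3.58
tcp_pos: [0.5077, -0.0235, 0.0706]
tool_rot: [0.659, 0.752, 0.0, 0.0]
force: [1.0, -0.2, 0.6]
finger_gap: 0.125
gripper_force: 53.7
```

>>> apply_moves:
  plan:
    - [0, 0, -0.015, 0, 0, 0, 1]
    - [0, 0, -0.03, 0, 0, 0, 1]
    - [0, 0, 0, 0, 0, 0, 1]
    - [0, 0, 0, 0, 0, 0, 1]

```text
t: 4.08
tcp_pos: [0.5068, -0.0233, 0.1153]
tool_rot: [0.659, 0.752, -0.0, -0.0]
force: [0.0, -0.3, -3.0]
finger_gap: 0.125
gripper_force: 53.1
```

Run:
```python
from h import *
say(); rows(np.array([.585,-.19,.115]),down(0.0),7)
```

```text
t 4.075 p [ 0.5068 -0.0233  0.1153] q [-0.2666  0.5525  1.8301 -0.0001  0.7599 -0.3986] F [ 0.0337 -0.2526 -3.0004] T [-0.0023 -0.0206  0.0096] gap 0.12535545123256425 gf 53.09294282225892
n 7 max turn 0.019
[-0.0251, 0.0079, 0.0, -0.0001, -0.0, 0.0189]
[-0.0249, 0.0084, 0.0, -0.0001, -0.0, 0.0189]
[-0.0248, 0.0089, 0.0, -0.0001, -0.0, 0.0189]
[-0.0246, 0.0093, 0.0, -0.0001, -0.0, 0.0189]
[-0.0244, 0.0098, 0.0, -0.0001, -0.0, 0.0189]
[-0.0242, 0.0103, 0.0, -0.0001, -0.0, 0.0189]
[-0.024, 0.0107, 0.0, -0.0001, -0.0, 0.0189]
```

>>> apply_moves:
  plan:
    - [-0.025, 0.008, 0, 0, 0, 0.019, 1]
    - [-0.025, 0.0085, 0, 0, 0, 0.019, 1]
    - [-0.025, 0.009, 0, 0, 0, 0.019, 1]
    - [-0.0245, 0.0095, 0, 0, 0, 0.019, 1]
    - [-0.0245, 0.01, 0, 0, 0, 0.019, 1]
    - [-0.024, 0.01, 0, 0, 0, 0.019, 1]
    - [-0.024, 0.0105, 0, 0, 0, 0.019, 1]
    - [0, 0, 0.03, 0, 0, 0, 1]

```text
t: 5.08
tcp_pos: [0.5896, -0.1952, 0.0872]
tool_rot: [0.709, 0.706, 0.001, 0.005]
force: [0.5, 0.2, -3.3]
finger_gap: 0.123
gripper_force: 53.1
```

>>> apply_moves:
  plan:
    - [0, 0, 0.015, 0, 0, 0, 1]
    - [0, 0, 0, 0, 0, 0, 1]
    - [0, 0, 0, 0, 0, 0, 1]

```text
t: 5.45
tcp_pos: [0.5861, -0.1903, 0.0709]
tool_rot: [0.707, 0.707, 0.0, 0.0]
force: [0.1, 0.0, -2.3]
finger_gap: 0.127
gripper_force: 53.1
```

Run:
```python
from h import *
say()
```

```text
t 5.45 p [ 0.5861 -0.1903  0.0709] q [-0.4951  0.726   1.5754  0.      0.8396 -0.4943] F [ 0.1208  0.0456 -2.3335] T [-0.0101 -0.0174  0.007 ] gap 0.12678266972047564 gf 53.10725323157385
```

>>> apply_moves:
  plan:
    - [0, 0, 0.006, 0, 0, 0, 1]
    - [0, 0, 0.004, 0, 0, 0, 1]
    - [0, 0, 0.0015, 0, 0, 0, 1]
    - [0, 0, 0, 0, 0, 0, 1]
    - [0, 0, 0, 0, 0, 0, 1]

```text
t: 6.08
tcp_pos: [0.5859, -0.1901, 0.0599]
tool_rot: [0.707, 0.707, 0.0, 0.0]
force: [-1.8, 1.5, 5.5]
finger_gap: 0.124
gripper_force: 54.5
```

>>> apply_moves:
  plan:
    - [0, 0, -0.0005, 0, 0, 0, 0.7]
    - [0, 0, 0, 0, 0, 0, 0.4]
    - [0, 0, 0, 0, 0, 0, 0.4]
    - [0, 0, -0.02, 0, 0, 0, 0.4]
    - [0, 0, -0.05, 0, 0, 0, 0.4]
    - [0, 0, -0.06, 0, 0, 0, 0.4]
    - [0, 0, -0.03, 0, 0, 0, 0.2]
    - [0, 0, 0, 0, 0, 0, 0]

```text
t: 7.08
tcp_pos: [0.5874, -0.1911, 0.2224]
tool_rot: [0.707, 0.707, 0.001, 0.003]
force: [0.1, -0.7, -0.6]
finger_gap: 0.502
gripper_force: 0.0
```

Run:
```python
from h import *
say()
yaw=1.083
from scipy.spatial.transform import Rotation
G=np.array([.4394,-.323,.0862])
for fl in(1,-1):
  for th in(np.radians(40)+.05,):
    R=lean(yaw,th,fl);z=R.as_matrix()[:,2];tcp=G+.019*z
    print(fl,"tcp",tcp,"rotvec",(now()[1].inv()*R).as_rotvec())
# kinematic check of wrist: R=Rz(q1)Ry(q2+q3)Rz(q4)Ry(q5)Rz(q6+pi/2)
s=sense();q=s["q"]
m=Ro.from_euler("ZYZYZ",[0,0,0,0,0]) if 0 else None
for off in(np.pi/2,-np.pi/2,0,np.pi):
    Rm=Ro.from_euler("ZYZ",[q[0],q[1]+q[2],q[3]])*Ro.from_euler("YZ",[q[4],q[5]+off]);print(off,(Rm.inv()*now()[1]).magnitude())
```

```text
t 7.075 p [ 0.5874 -0.1911  0.2224] q [-0.4952  0.5248  1.4663 -0.0001  1.1438 -0.4942] F [ 0.0938 -0.6791 -0.5828] T [ 0.0138  0.0029 -0.0286] gap 0.5023664783118764 gf 0.0
1 tcp [ 0.4455 -0.3116  0.0723] rotvec [-0.9802 -0.2346 -2.4904]
-1 tcp [ 0.4455 -0.3116  0.0723] rotvec [-0.1758  0.7348  0.4662]
1.5707963267948966 3.2866423964615844e-16
-1.5707963267948966 3.1415926535897927
0 1.5707963267948961
3.141592653589793 1.570796326794897
```

Run:
```python
from h import *
for nm,yaw,q1 in(("pick",1.083,-.85),("start",1.492,-.7),("end",1.492,-.45)):
  for th in(.75,.95):
   for q23 in(1.7,1.95,2.2):
    R=lean(yaw,th,-1)
    M=(Ro.from_euler("ZY",[q1,q23]).inv()*R)
    e=M.as_euler("ZYZ");e[2]-=np.pi/2
    a=(e+np.pi)%(2*np.pi)-np.pi
    print(nm,th,q23,a)
```

```text
pick 0.75 1.7 [ 0.7     1.7166 -0.3561]
pick 0.75 1.95 [ 0.692   1.5243 -0.5163]
pick 0.75 2.2 [ 0.7153  1.3332 -0.6795]
pick 0.95 1.7 [ 0.8917  1.7833 -0.3218]
pick 0.95 1.95 [ 0.8659  1.6232 -0.5158]
pick 0.95 2.2 [ 0.8714  1.4613 -0.7066]
start 0.75 1.7 [ 0.6198  1.8746 -0.564 ]
start 0.75 1.95 [ 0.5907  1.6686 -0.709 ]
start 0.75 2.2 [ 0.5916  1.4607 -0.848 ]
start 0.95 1.7 [ 0.8036  1.9763 -0.5   ]
start 0.95 1.95 [ 0.7461  1.7972 -0.6838]
start 0.95 2.2 [ 0.7235  1.6112 -0.8526]
end 0.75 1.7 [ 0.6979  1.7223 -0.363 ]
end 0.75 1.95 [ 0.689   1.5296 -0.5228]
end 0.75 2.2 [ 0.7113  1.338  -0.6852]
end 0.95 1.7 [ 0.8893  1.7902 -0.3276]
end 0.95 1.95 [ 0.8623  1.6296 -0.5213]
end 0.95 2.2 [ 0.8666  1.4668 -0.7113]
```

Run:
```python
from h import *
G=np.array([.4394,-.323,.0862]);R=lean(1.083,.85,-1);z=R.as_matrix()[:,2]
print(G-.11*z,G+.019*z)
p,R0,s=now()
rows(G-.11*z,R,8)
print("then");rows(G+.019*z,R,3,(G-.11*z,R))
```

```text
[ 0.4007 -0.396   0.1588] [ 0.4461 -0.3104  0.0737]
n 8 max turn 0.104
[-0.0256, -0.0234, 0.0079, -0.0251, 0.1043, 0.0575]
[-0.0276, -0.022, 0.0046, -0.0251, 0.1043, 0.0575]
[-0.0291, -0.0204, 0.0011, -0.0251, 0.1043, 0.0575]
[-0.0301, -0.0187, -0.0025, -0.0251, 0.1043, 0.0575]
[-0.0307, -0.0168, -0.0061, -0.0251, 0.1043, 0.0575]
[-0.0308, -0.0149, -0.0098, -0.0251, 0.1043, 0.0575]
[-0.0304, -0.0128, -0.0133, -0.0251, 0.1043, 0.0575]
[-0.0295, -0.0107, -0.0167, -0.0251, 0.1043, 0.0575]
then
n 3 max turn 0.0
[0.0, -0.0, 0.043, 0.0, 0.0, 0.0]
[0.0, -0.0, 0.043, 0.0, 0.0, 0.0]
[0.0, -0.0, 0.043, 0.0, 0.0, 0.0]
```

>>> apply_moves:
  plan:
    - [-0.026, -0.023, 0.008, -0.025, 0.104, 0.0575, -0.3]
    - [-0.0275, -0.022, 0.0045, -0.025, 0.104, 0.0575, -0.3]
    - [-0.029, -0.0205, 0.001, -0.025, 0.104, 0.0575, -0.3]
    - [-0.03, -0.0185, -0.0025, -0.025, 0.104, 0.0575, -0.3]
    - [-0.0305, -0.017, -0.006, -0.025, 0.104, 0.0575, -0.3]
    - [-0.031, -0.015, -0.01, -0.025, 0.104, 0.0575, -0.3]
    - [-0.0305, -0.013, -0.0135, -0.025, 0.104, 0.0575, -0.3]
    - [-0.0295, -0.0105, -0.0165, -0.025, 0.104, 0.0575, -0.3]

```text
t: 8.07
tcp_pos: [0.3976, -0.3954, 0.1547]
tool_rot: [0.782, 0.466, 0.352, -0.216]
force: [-0.2, -0.2, -0.0]
finger_gap: 0.649
gripper_force: 0.0
```

>>> apply_moves:
  plan:
    - [0, 0, 0, 0, 0, 0, -0.3]
    - [0, 0, 0, 0, 0, 0, -0.3]
    - [0, 0, 0, 0, 0, 0, -0.3]

```text
t: 8.45
tcp_pos: [0.3996, -0.3938, 0.1568]
tool_rot: [0.781, 0.469, 0.351, -0.215]
force: [0.7, 0.6, -0.3]
finger_gap: 0.652
gripper_force: 0.0
```

Run:
```python
from h import *
import cv2
say()
G=np.array([.4394,-.323,.0862]);R=lean(1.083,.85,-1);z=R.as_matrix()[:,2]
rows(G+.019*z,R,3)
s=snapshot("side")[170:270,250:384];t=snapshot("top")[170:270,306:440]
cv2.imwrite("pics/r1.png",np.hstack([cv2.resize(x,(400,300),interpolation=2) for x in(s,t)])[:,:,::-1])
```

```text
t 8.45 p [ 0.3996 -0.3938  0.1568] q [-1.2739  0.7916  1.4562  0.5533  1.5733 -0.9834] F [ 0.7156  0.6006 -0.3322] T [-0.2813  0.1116  0.014 ] gap 0.6520173551159346 gf 0.0
n 3 max turn 0.002
[0.0003, 0.0009, 0.0422, -0.002, 0.0007, -0.0014]
[0.0003, 0.0008, 0.0422, -0.002, 0.0007, -0.0014]
[0.0002, 0.0007, 0.0422, -0.002, 0.0007, -0.0014]
```

View pics/r1.png

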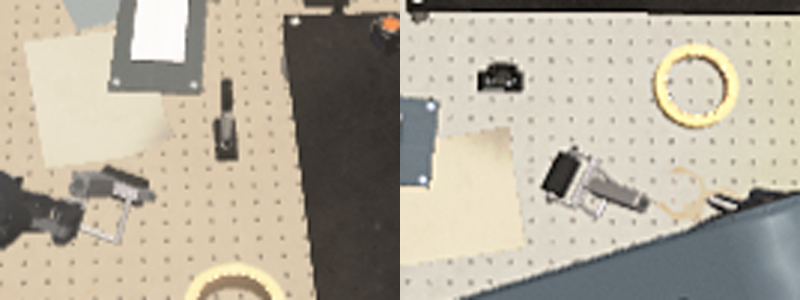

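The lens now stands on the bench at crop side (226,125), off the plate. The roller is untouched, and the fingers sit behind its handle. I advance along the handle.

>>> apply_moves:
  plan:
    - [0, 0.001, 0.03, 0, 0, 0, -0.3]
    - [0, 0.001, 0.03, 0, 0, 0, -0.3]
    - [0, 0, 0.03, 0, 0, 0, -0.3]
    - [0, 0, 0.025, 0, 0, 0, -0.3]
    - [0, 0, 0.012, 0, 0, 0, -0.3]
    - [0, 0, 0, 0, 0, 0, -0.3]
    - [0, 0, 0, 0, 0, 0, -0.3]

```text
t: 9.43
tcp_pos: [0.445, -0.3128, 0.0731]
tool_rot: [0.782, 0.469, 0.351, -0.214]
force: [0.1, -0.9, -0.3]
finger_gap: 0.652
gripper_force: 0.0
```

Run:
```python
from h import *
import cv2
say()
G=np.array([.4394,-.323,.0862]);R=lean(1.083,.85,-1);z=R.as_matrix()[:,2]
rows(G+.019*z,R,1)
s=snapshot("side")[205:265,240:320]
cv2.imwrite("pics/r2.png",cv2.resize(s,(640,480),interpolation=2)[:,:,::-1])
```

```text
t 9.425 p [ 0.445  -0.3128  0.0731] q [-1.1619  0.8796  1.6012  0.6431  1.3337 -1.05  ] F [ 0.1431 -0.9349 -0.2575] T [-0.3403  0.1875  0.0067] gap 0.6518860069142366 gf 0.0
n 1 max turn 0.004
[0.0022, -0.0002, 0.0016, -0.0033, 0.0038, -0.004]
```

View pics/r2.png

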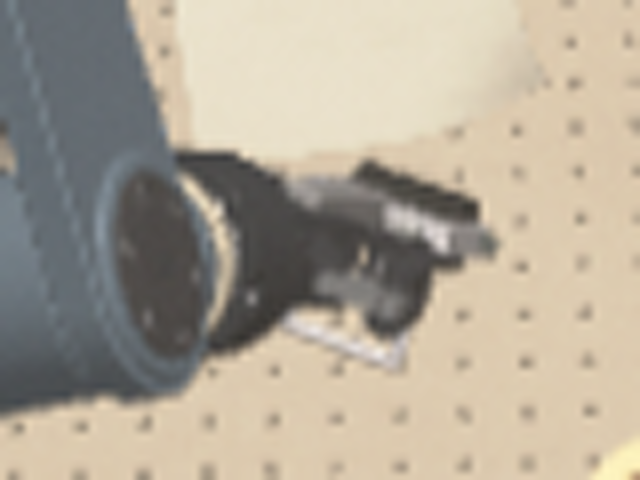

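The near finger is on this side of the handle, at crop (370,290). The other finger is hidden behind it, so the handle lies between them. Closing.

>>> apply_moves:
  plan:
    - [0.001, 0, 0.001, 0, 0, 0, 0]
    - [0, 0, 0, 0, 0, 0, 0.5]
    - [0, 0, 0, 0, 0, 0, 1]
    - [0, 0, 0, 0, 0, 0, 1]
    - [0, 0, 0, 0, 0, 0, 1]
    - [0, 0, 0, 0, 0, 0, 1]
  force: 80

```text
t: 10.22
tcp_pos: [0.4454, -0.3107, 0.0729]
tool_rot: [0.782, 0.469, 0.351, -0.214]
force: [-2.3, -1.1, 3.5]
finger_gap: 0.219
gripper_force: 78.0
```

Run:
```python
from h import *
say()
p,R0,s=now()
# roller pose assumed standing at fit; store grasp transform (roller frame incl. lean) 
yaw=1.083
RR=Ro.from_euler("ZY",[yaw,-.05]); ax=np.array([.4696,-.266,.016])
rel=RR.inv()*R0; pr=RR.inv().apply(p-ax); print("tcp in roller (axle origin)",pr*1e3,"rel",rel.as_quat())
np.savez("grasp.npz",pr=pr,rel=rel.as_quat())
lift=p+[0,0,.05]; print(lift)
rows(lift,R0,2)
```

```text
t 10.225 p [ 0.4454 -0.3107  0.0729] q [-1.16    0.8797  1.6042  0.6448  1.3323 -1.0501] F [-2.3077 -1.1104  3.499 ] T [-0.1869  0.1643  0.1433] gap 0.21850236414321816 gf 77.95825481414795
tcp in roller (axle origin) [-47.9106   0.4221  59.377 ] rel [ 0.9215 -0.0014  0.3884 -0.0029]
[ 0.4454 -0.3107  0.1229]
n 2 max turn 0.0
[0.0187, -0.0002, -0.0165, 0.0, 0.0, 0.0]
[0.0187, -0.0002, -0.0165, 0.0, 0.0, 0.0]
```

>>> apply_moves:
  plan:
    - [0.0115, 0, -0.01, 0, 0, 0, 1]
    - [0.02, 0, -0.0175, 0, 0, 0, 1]
    - [0.015, 0, -0.013, 0, 0, 0, 1]
    - [0, 0, 0, 0, 0, 0, 1]
    - [0, 0, 0, 0, 0, 0, 1]

```text
t: 10.85
tcp_pos: [0.4458, -0.3102, 0.1339]
tool_rot: [0.782, 0.469, 0.35, -0.215]
force: [0.7, -0.5, -3.4]
finger_gap: 0.22
gripper_force: 78.1
```

```bash
cat >> h.py <<'E'
def hand(sx,sy,zbot,pitch=.03,yaw=None):
    """tcp pose that puts the drum's lowest line at station sx,sy (m) and height zbot"""
    g=np.load("grasp.npz");y=ST[2] if yaw is None else yaw
    c,s=np.cos(ST[2]),np.sin(ST[2]);ax=np.array([ST[0]+c*sx-s*sy,ST[1]+s*sx+c*sy,zbot+.016])
    RR=Ro.from_euler("ZY",[y,pitch]);return ax+RR.apply(g["pr"]),RR*Ro.from_quat(g["rel"])
def where():
    p,R,s=now();g=np.load("grasp.npz");RR=R*Ro.from_quat(g["rel"]).inv();ax=p-RR.apply(g["pr"])
    c,s_=np.cos(ST[2]),np.sin(ST[2]);d=ax[:2]-ST[:2];e=RR.as_euler("ZYX")
    print("drum sx %.1f sy %.1f zbot %.1f mm yaw-ST %.3f pitch %.3f roll %.3f"%((c*d[0]+s_*d[1])*1e3,(-s_*d[0]+c*d[1])*1e3,ax[2]*1e3-16,e[0]-ST[2],e[1],e[2]))
E
python3 - <<'E'
from h import *
say();where()
P,R=hand(-.08,0,.045);rows(P,R,6)
E
```

```text
t 10.85 p [ 0.4458 -0.3102  0.1339] q [-1.1587  0.78    1.5976  0.632   1.4168 -0.9842] F [ 0.6648 -0.4917 -3.3782] T [-0.6861  0.3476 -0.0098] gap 0.21997288758665634 gf 78.14278364181519
drum sx -286.8 sy 25.1 zbot 61.0 mm yaw-ST -0.409 pitch -0.049 roll 0.001
n 6 max turn 0.049
[0.0214, -0.0068, 0.0274, 0.0491, -0.0135, -0.0472]
[0.022, -0.0044, 0.0273, 0.0491, -0.0135, -0.0472]
[0.0226, -0.002, 0.0272, 0.0491, -0.0135, -0.0472]
[0.023, 0.0004, 0.0269, 0.0491, -0.0135, -0.0472]
[0.0233, 0.0028, 0.0265, 0.0491, -0.0135, -0.0472]
[0.0234, 0.0052, 0.026, 0.0491, -0.0135, -0.0472]
```

>>> apply_moves:
  plan:
    - [0.0215, -0.007, 0.0275, 0.049, -0.0135, -0.047, 1]
    - [0.022, -0.0045, 0.0275, 0.049, -0.0135, -0.047, 1]
    - [0.0225, -0.002, 0.027, 0.049, -0.0135, -0.047, 1]
    - [0.023, 0.0005, 0.027, 0.049, -0.0135, -0.047, 1]
    - [0.0235, 0.003, 0.0265, 0.049, -0.0135, -0.047, 1]
    - [0.0235, 0.005, 0.026, 0.049, -0.0135, -0.047, 1]
    - [0, 0, 0, 0, 0, 0, 1]
    - [0, 0, 0, 0, 0, 0, 1]

```text
t: 11.85
tcp_pos: [0.5074, -0.1072, 0.1217]
tool_rot: [0.682, 0.628, 0.273, -0.256]
force: [0.3, -0.1, -2.5]
finger_gap: 0.228
gripper_force: 78.4
```

Run:
```python
from h import *
import cv2
say();where()
P,R=hand(-.08,0,.018);rows(P,R,2)
s=snapshot("side")[145:220,260:360];t=snapshot("top")[180:255,270:370]
cv2.imwrite("pics/r3.png",np.hstack([cv2.resize(x,(400,300),interpolation=2) for x in(s,t)])[:,:,::-1])
g=np.load("grasp.npz");p,Rr,_=now();RR=Rr*Ro.from_quat(g["rel"]).inv();ax=p-RR.apply(g["pr"])
for n,x0,y0,o in(("side",260,145,0),("top",270,180,400)):
  for b in(-.0345,-.025,0,.025,.0345):
    q=proj(n,ax+RR.apply([0,b,0]));print(n,b,(q-[x0,y0]+.5)*4+[o,0])
```

```text
t 11.85 p [ 0.5074 -0.1072  0.1217] q [-0.7575  0.7488  1.6733  0.5899  1.3165 -1.0049] F [ 0.2716 -0.0918 -2.4857] T [-0.743   0.0517 -0.025 ] gap 0.2279442642314699 gf 78.38145017623901
drum sx -79.9 sy -0.2 zbot 44.9 mm yaw-ST -0.001 pitch 0.030 roll 0.001
n 2 max turn 0.001
[-0.0094, -0.0, 0.0096, 0.0002, -0.0002, -0.0006]
[-0.0094, -0.0, 0.0096, 0.0002, -0.0002, -0.0006]
side -0.0345 [210.8989 138.828 ]
side -0.025 [200.0364 138.4662]
side 0 [171.458  137.5146]
side 0.025 [142.8899 136.5633]
side 0.0345 [132.0367 136.2019]
top -0.0345 [540.8733  98.917 ]
top -0.025 [539.7974 109.3765]
top 0 [536.9522 137.0352]
top 0.025 [534.0869 164.8892]
top 0.0345 [532.9928 175.5253]
```

View pics/r3.png

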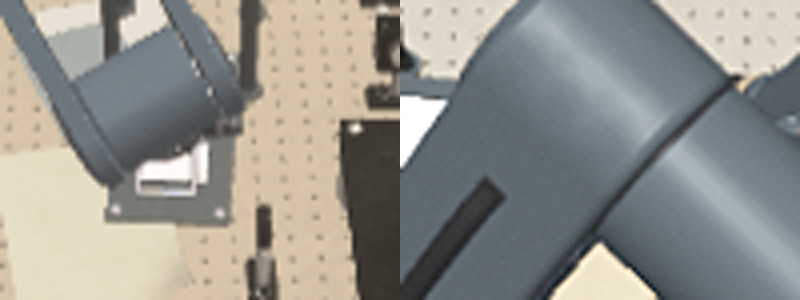

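The arm hides the drum in both views, but the wire foot shows at side crop (165,170), centred on the sheet. I triangulate the wrist housing to check its clearance to the carton.

Run:
```python
from h import *
def tri(a,b):
    A=[];B=[]
    for n,q in(("side",a),("top",b)):
        c=K[n];C=-c["R"].T@c["t"];d=c["R"].T@np.linalg.solve(c["camera_matrix"],[q[0],q[1],1]);d/=np.linalg.norm(d)
        M=np.eye(3)-np.outer(d,d);A.append(M);B.append(M@C)
    return np.linalg.solve(sum(A),sum(B))
print(tri((260+155/4,145+105/4),(270+165/4,180+65/4)))
p,R,s=now();z=R.as_matrix()[:,2];print(z,[p-d*z for d in(.15,.25,.35)])
# corners of housing: right end upper in side (225,95); left end (85,170)
for a in((225,95),(90,135)): print([bp("side",(260+a[0]/4,145+a[1]/4),h) for h in(.25,.35,.45)])
for a in((740,75),(580,215),(540,0)): print("top",[bp("top",(270+(a[0]-400)/4,180+a[1]/4),h) for h in(.25,.35,.45)])
```

```text
[ 0.5293 -0.0955  0.1384]
[ 0.0524  0.6927 -0.7194] [array([ 0.4996, -0.2121,  0.2299]), array([ 0.4943, -0.2813,  0.3018]), array([ 0.4891, -0.3506,  0.3738])]
[array([ 0.551 , -0.2204,  0.25  ]), array([ 0.5449, -0.3314,  0.35  ]), array([ 0.5389, -0.4424,  0.45  ])]
[array([ 0.4501, -0.261 ,  0.25  ]), array([ 0.4542, -0.3679,  0.35  ]), array([ 0.4584, -0.4747,  0.45  ])]
top [array([ 0.5327, -0.2286,  0.25  ]), array([ 0.5141, -0.22  ,  0.35  ]), array([ 0.4955, -0.2115,  0.45  ])]
top [array([ 0.4234, -0.1066,  0.25  ]), array([ 0.4141, -0.1084,  0.35  ]), array([ 0.4047, -0.1102,  0.45  ])]
top [array([ 0.5904, -0.0731,  0.25  ]), array([ 0.5669, -0.0777,  0.35  ]), array([ 0.5434, -0.0823,  0.45  ])]
```

>>> apply_moves:
  plan:
    - [-0.0095, 0, 0.0095, 0, 0, 0, 1]
    - [-0.0085, 0, 0.0085, 0, 0, 0, 1]
    - [0, 0, 0, 0, 0, 0, 1]
    - [0, 0, 0, 0, 0, 0, 1]

```text
t: 12.45
tcp_pos: [0.5073, -0.1076, 0.0968]
tool_rot: [0.682, 0.628, 0.274, -0.256]
force: [0.7, -0.1, -2.7]
finger_gap: 0.223
gripper_force: 78.4
```

```bash
cat >> h.py <<'E'
def avg(n=8):
    F=[];Ps=[]
    for _ in range(n):
        snapshot("top");s=sense();F.append(s["force"]);Ps.append(s["tcp_pos"])
    print("t",s["t"],"F mean",np.mean(F,0),"sd",np.std(F,0),"p",np.mean(Ps,0),"sd",np.std(Ps,0));return np.mean(F,0)
E
python3 - <<'E'
from h import *
avg(10);where();P,R=hand(-.08,0,.0125);rows(P,R,1)
E
```

```text
t 12.95 F mean [ 0.0602 -0.13   -2.6168] sd [0.6513 0.3847 0.4317] p [ 0.5075 -0.1076  0.0972] sd [0.     0.     0.0001]
drum sx -80.2 sy -0.4 zbot 20.3 mm yaw-ST -0.001 pitch 0.030 roll -0.001
n 1 max turn 0.001
[-0.0053, -0.0003, 0.0058, 0.0012, -0.0002, -0.0004]
```

>>> apply_moves:
  plan:
    - [-0.0035, 0, 0.0036, 0, 0, 0, 1]
    - [-0.0018, 0, 0.0018, 0, 0, 0, 1]
    - [0, 0, 0, 0, 0, 0, 1]

```text
t: 13.32
tcp_pos: [0.5072, -0.1074, 0.0892]
tool_rot: [0.682, 0.628, 0.274, -0.257]
force: [-1.5, 0.2, -2.4]
finger_gap: 0.226
gripper_force: 78.6
```

Run:
```python
from h import *
avg(6);where()
```

```text
t 13.625 F mean [-0.0771  0.0088 -2.1989] sd [0.3568 0.5057 0.3983] p [ 0.5073 -0.1076  0.0894] sd [0.     0.     0.0001]
drum sx -80.3 sy -0.3 zbot 12.7 mm yaw-ST -0.001 pitch 0.030 roll -0.000
```

>>> apply_moves:
  plan:
    - [-0.0007, 0, 0.0007, 0, 0, 0, 1]
    - [0, 0, 0, 0, 0, 0, 1]

```text
t: 13.88
tcp_pos: [0.5074, -0.1075, 0.0887]
tool_rot: [0.682, 0.628, 0.274, -0.256]
force: [0.2, 0.3, -0.7]
finger_gap: 0.223
gripper_force: 78.6
```

Run:
```python
from h import *
avg(6);where()
```

```text
t 14.175 F mean [ 0.0127  0.001  -0.9155] sd [0.4724 0.2059 0.6066] p [ 0.5074 -0.1075  0.0886] sd [0. 0. 0.]
drum sx -80.2 sy -0.3 zbot 11.8 mm yaw-ST -0.001 pitch 0.029 roll -0.000
```

>>> apply_moves:
  plan:
    - [-0.00105, 0, 0.00105, 0, 0, 0, 1]
    - [0, 0, 0, 0, 0, 0, 1]

```text
t: 14.42
tcp_pos: [0.5074, -0.1074, 0.0873]
tool_rot: [0.682, 0.628, 0.274, -0.256]
force: [-0.1, -0.4, 1.3]
finger_gap: 0.225
gripper_force: 78.9
```

Run:
```python
from h import *
avg(6);where();p,R,_=now()
c,s=np.cos(ST[2]),np.sin(ST[2])
print("per mm fwd, tool:",R.inv().apply([c,s,0]),"down:",R.inv().apply([0,0,-1]),"left",R.inv().apply([-s,c,0]))
```

```text
t 14.725 F mean [ 0.0404 -0.203   1.4683] sd [0.5693 0.2319 0.4474] p [ 0.5074 -0.1075  0.0872] sd [0. 0. 0.]
drum sx -80.2 sy -0.3 zbot 10.4 mm yaw-ST -0.001 pitch 0.029 roll -0.000
per mm fwd, tool: [ 0.7189 -0.0019  0.6951] down: [-0.6951  0.0061  0.7189] left [-0.0056 -1.      0.0031]
```

>>> apply_moves:
  plan:
    - [-0.0003, 0, 0.0003, 0, 0, 0, 1]
    - [0.0029, 0, 0.0028, 0, 0, 0, 1]
    - [0.0058, 0, 0.0056, 0, 0, 0, 1]
    - [0.0058, 0, 0.0056, 0, 0, 0, 1]
    - [0.0058, 0, 0.0056, 0, 0, 0, 1]
    - [0.0058, 0, 0.0056, 0, 0, 0, 1]

```text
t: 15.48
tcp_pos: [0.5101, -0.0707, 0.0866]
tool_rot: [0.682, 0.628, 0.273, -0.256]
force: [-1.1, -0.2, 3.1]
finger_gap: 0.221
gripper_force: 78.9
```

Run:
```python
from h import *
avg(4);where();say()
```

```text
t 15.675 F mean [-0.453   0.1595  2.9382] sd [0.9249 0.4076 0.2132] p [ 0.5101 -0.0704  0.0867] sd [0.     0.0006 0.0001]
drum sx -43.7 sy -0.1 zbot 9.8 mm yaw-ST -0.000 pitch 0.029 roll -0.000
t 15.675 p [ 0.5101 -0.0711  0.0866] q [-0.7068  0.7977  1.7224  0.6394  1.2185 -1.038 ] F [-1.9789  0.2773  3.0819] T [ 0.2417 -0.0289  0.1441] gap 0.22396649464439566 gf 78.91184449195862
```

>>> apply_moves:
  plan:
    - [0.0059, 0, 0.0055, 0, 0, 0, 1]
    - [0.0058, 0, 0.0056, 0, 0, 0, 1]
    - [0.0058, 0, 0.0056, 0, 0, 0, 1]
    - [0.0058, 0, 0.0056, 0, 0, 0, 1]
    - [0.0058, 0, 0.0056, 0, 0, 0, 1]
    - [0.0058, 0, 0.0056, 0, 0, 0, 1]

```text
t: 16.42
tcp_pos: [0.5139, -0.0225, 0.0867]
tool_rot: [0.682, 0.628, 0.273, -0.256]
force: [-1.6, -0.2, 2.4]
finger_gap: 0.226
gripper_force: 79.1
```

Run:
```python
from h import *
avg(4);where();say()
```

```text
t 16.625 F mean [-1.8192  0.2884  2.8481] sd [0.4702 0.5191 0.2725] p [ 0.5139 -0.0223  0.0868] sd [0.     0.0005 0.0001]
drum sx 4.7 sy -0.1 zbot 9.9 mm yaw-ST -0.000 pitch 0.029 roll 0.000
t 16.625 p [ 0.5139 -0.0229  0.0867] q [-0.6333  0.7863  1.7701  0.6956  1.1643 -1.0269] F [-2.578   0.5408  3.319 ] T [0.227  0.2801 0.3279] gap 0.22436834882708837 gf 78.86613607406616
```

>>> apply_moves:
  plan:
    - [0.0059, -0.0002, 0.0055, 0, 0, 0, 1]
    - [0.0058, -0.0001, 0.0056, 0, 0, 0, 1]
    - [0.0058, -0.0001, 0.0056, 0, 0, 0, 1]
    - [0.0058, -0.0001, 0.0056, 0, 0, 0, 1]
    - [0.0058, -0.0001, 0.0056, 0, 0, 0, 1]

```text
t: 17.25
tcp_pos: [0.5169, 0.0176, 0.0868]
tool_rot: [0.682, 0.628, 0.273, -0.256]
force: [-1.3, 0.5, 3.2]
finger_gap: 0.22
gripper_force: 79.0
```

Run:
```python
from h import *
avg(4);where();say()
```

```text
t 17.45 F mean [-1.0521  0.2953  2.6148] sd [0.5712 0.6708 0.3204] p [0.5169 0.0178 0.0869] sd [0.     0.0005 0.0001]
drum sx 44.8 sy 0.0 zbot 10.1 mm yaw-ST -0.001 pitch 0.030 roll -0.001
t 17.45 p [0.5169 0.0172 0.0868] q [-0.5679  0.7787  1.8033  0.7467  1.1211 -1.0165] F [-1.3318 -0.2339  2.8709] T [0.1373 0.1206 0.2505] gap 0.2223571500486578 gf 78.84369492530823
```

>>> apply_moves:
  plan:
    - [0.0058, -0.0001, 0.0056, 0, 0, 0, 1]
    - [0.0058, -0.0001, 0.0056, 0, 0, 0, 1]
    - [0.0058, -0.0001, 0.0056, 0, 0, 0, 1]

```text
t: 17.82
tcp_pos: [0.5187, 0.0416, 0.0869]
tool_rot: [0.682, 0.628, 0.274, -0.256]
force: [-1.0, -0.4, 1.7]
finger_gap: 0.22
gripper_force: 79.0
```

>>> apply_moves:
  plan:
    - [0.0058, -0.0001, 0.0056, 0, 0, 0, 1]
    - [0.0036, 0, 0.0035, 0, 0, 0, 1]
    - [0, 0, 0, 0, 0, 0, 1]

```text
t: 18.2
tcp_pos: [0.5196, 0.0545, 0.0869]
tool_rot: [0.682, 0.628, 0.274, -0.256]
force: [-0.6, -0.0, 2.2]
finger_gap: 0.228
gripper_force: 79.0
```

Run:
```python
from h import *
avg(4);where();say()
```

```text
t 18.4 F mean [-0.4098  0.3117  2.1162] sd [0.2101 0.1853 0.3281] p [0.5195 0.0541 0.0868] sd [0.     0.0001 0.    ]
drum sx 81.7 sy 0.3 zbot 10.1 mm yaw-ST -0.001 pitch 0.030 roll -0.000
t 18.4 p [0.5195 0.0539 0.0868] q [-0.5046  0.7737  1.8274  0.7959  1.0841 -1.0046] F [-0.3923  0.3319  2.6584] T [ 0.1399 -0.0271  0.0968] gap 0.22454213512465074 gf 78.93311262130737
```

Run:
```python
from h import *
A=hand(.0817,0,.030);B=hand(-.02,0,.045);C=hand(-.287,.02,.045,-.05);
print("up");rows(*A,2);print("back");rows(*B,3,A);print("back2");rows(*C,8,B)
```

```text
up
n 2 max turn 0.001
[0.0069, 0.0001, -0.0072, 0.0007, -0.0002, -0.0004]
[0.0069, 0.0001, -0.0072, 0.0007, -0.0002, -0.0004]
back
n 3 max turn 0.0
[-0.0209, -0.0, -0.0271, 0.0, 0.0, 0.0]
[-0.0209, -0.0, -0.0271, 0.0, 0.0, 0.0]
[-0.0209, -0.0, -0.0271, 0.0, 0.0, 0.0]
back2
n 8 max turn 0.01
[-0.0248, -0.0025, -0.0232, 0.0, 0.01, -0.0]
[-0.0246, -0.0025, -0.0235, 0.0, 0.01, -0.0]
[-0.0243, -0.0025, -0.0237, 0.0, 0.01, -0.0]
[-0.0241, -0.0025, -0.024, 0.0, 0.01, -0.0]
[-0.0238, -0.0025, -0.0242, 0.0, 0.01, -0.0]
[-0.0236, -0.0025, -0.0244, 0.0, 0.01, -0.0]
[-0.0233, -0.0025, -0.0247, 0.0, 0.01, -0.0]
[-0.0231, -0.0025, -0.0249, 0.0, 0.01, -0.0]
```

>>> apply_moves:
  plan:
    - [0.005, 0, -0.0052, 0, 0, 0, 1]
    - [0.007, 0, -0.0072, 0, 0, 0, 1]
    - [-0.012, 0, -0.0155, 0, 0, 0, 1]
    - [-0.021, 0, -0.027, 0, 0, 0, 1]
    - [-0.021, 0, -0.027, 0, 0, 0, 1]
    - [-0.0125, 0, -0.015, 0, 0, 0, 1]
    - [0, 0, 0, 0, 0, 0, 1]

```text
t: 19.27
tcp_pos: [0.5115, -0.0542, 0.1186]
tool_rot: [0.683, 0.627, 0.274, -0.255]
force: [0.5, 0.9, -3.1]
finger_gap: 0.221
gripper_force: 78.5
```

>>> apply_moves:
  plan:
    - [-0.025, -0.0025, -0.023, 0, 0.01, 0, 1]
    - [-0.0245, -0.0025, -0.0235, 0, 0.01, 0, 1]
    - [-0.0245, -0.0025, -0.0235, 0, 0.01, 0, 1]
    - [-0.024, -0.0025, -0.024, 0, 0.01, 0, 1]
    - [-0.024, -0.0025, -0.024, 0, 0.01, 0, 1]
    - [-0.0235, -0.0025, -0.0245, 0, 0.01, 0, 1]
    - [-0.023, -0.0025, -0.0245, 0, 0.01, 0, 1]
    - [-0.023, -0.0025, -0.025, 0, 0.01, 0, 1]

```text
t: 20.27
tcp_pos: [0.4691, -0.3201, 0.114]
tool_rot: [0.67, 0.617, 0.301, -0.282]
force: [0.5, -0.0, -2.4]
finger_gap: 0.227
gripper_force: 78.5
```

Run:
```python
from h import *
avg(4);where();rows(*hand(-.287,.02,.008,-.05),4)
```

```text
t 20.475 F mean [ 0.4705 -0.5563 -3.1049] sd [0.5283 2.1585 0.6618] p [ 0.469  -0.3227  0.1134] sd [0.0001 0.0023 0.0004]
drum sx -290.0 sy 21.2 zbot 41.2 mm yaw-ST -0.002 pitch -0.052 roll 0.001
n 4 max turn 0.001
[-0.0057, 0.0004, 0.006, 0.0002, -0.0006, -0.0004]
[-0.0057, 0.0004, 0.006, 0.0002, -0.0006, -0.0004]
[-0.0057, 0.0004, 0.006, 0.0002, -0.0006, -0.0004]
[-0.0057, 0.0004, 0.006, 0.0002, -0.0006, -0.0004]
```

>>> apply_moves:
  plan:
    - [-0.0072, 0, 0.0063, 0, 0, 0, 1]
    - [-0.0072, 0, 0.0063, 0, 0, 0, 1]
    - [-0.0072, 0, 0.0063, 0, 0, 0, 1]
    - [-0.0045, 0, 0.004, 0, 0, 0, 1]
    - [-0.0015, 0, 0.0013, 0, 0, 0, 1]
    - [0, 0, 0, 0, 0, 0, 1]
    - [0, 0, 0, 0, 0, 0, 1]

```text
t: 21.35
tcp_pos: [0.4691, -0.3211, 0.0779]
tool_rot: [0.671, 0.617, 0.301, -0.281]
force: [0.2, -1.4, -1.8]
finger_gap: 0.223
gripper_force: 78.6
```

Run:
```python
from h import *
avg(4);where()
```

```text
t 21.55 F mean [ 0.2079 -0.0683 -2.4002] sd [0.3427 0.1741 0.4437] p [ 0.4691 -0.3211  0.0779] sd [0. 0. 0.]
drum sx -291.3 sy 21.0 zbot 5.0 mm yaw-ST -0.002 pitch -0.050 roll -0.001
```

>>> apply_moves:
  plan:
    - [-0.0024, 0, 0.0021, 0, 0, 0, 1]
    - [-0.0012, 0, 0.001, 0, 0, 0, 1]
    - [-0.0003, 0, 0.0003, 0, 0, 0, 1]
    - [0, 0, 0, 0, 0, 0, 1]

```text
t: 22.05
tcp_pos: [0.4689, -0.3208, 0.073]
tool_rot: [0.671, 0.617, 0.301, -0.281]
force: [-0.3, 0.5, 0.8]
finger_gap: 0.224
gripper_force: 79.1
```

Run:
```python
from h import *
avg(4);where()
```

```text
t 22.25 F mean [-0.9346 -0.4859  1.723 ] sd [0.356  0.2502 0.4947] p [ 0.4689 -0.3208  0.0729] sd [0. 0. 0.]
drum sx -291.1 sy 21.2 zbot 0.1 mm yaw-ST -0.001 pitch -0.051 roll -0.000
```

>>> apply_moves:
  plan:
    - [0.0003, 0, -0.0003, 0, 0, 0, 1]
    - [0, 0, 0, 0, 0, 0, 0.5]
    - [0, 0, 0, 0, 0, 0, 0.2]
    - [0, 0, 0, 0, 0, 0, -0.1]
    - [0, 0, 0, 0, 0, 0, -0.2]
    - [0, 0, 0, 0, 0, 0, -0.2]

```text
t: 23.0
tcp_pos: [0.469, -0.321, 0.0729]
tool_rot: [0.671, 0.617, 0.301, -0.281]
force: [0.2, -0.2, -0.3]
finger_gap: 0.598
gripper_force: 0.0
```

>>> apply_moves:
  plan:
    - [0, 0, -0.015, 0, 0, 0, -0.2]
    - [0, 0, -0.03, 0, 0, 0, -0.2]
    - [0, 0, -0.04, 0, 0, 0, -0.2]
    - [0, 0, -0.04, 0, 0, 0, -0.2]
    - [0, 0, -0.03, 0, 0, 0, -0.2]
    - [0, 0, 0, 0, 0, 0, -0.2]

```text
t: 23.75
tcp_pos: [0.4602, -0.4399, 0.1773]
tool_rot: [0.672, 0.618, 0.3, -0.278]
force: [-0.4, -0.2, 0.4]
finger_gap: 0.6
gripper_force: 0.0
```

Run:
```python
from h import *
import cv2
say()
s=snapshot("side")[140:275,235:415];t=snapshot("top")[165:300,270:450]
cv2.imwrite("pics/f.png",np.hstack([cv2.resize(x,(400,300),interpolation=2) for x in(s,t)])[:,:,::-1])
```

```text
t 23.75 p [ 0.4602 -0.4399  0.1773] q [-1.1207  0.9222  1.0392  0.4133  1.9197 -1.0462] F [-0.352  -0.2396  0.3855] T [-0.3942  0.0694 -0.0073] gap 0.599723751170108 gf 0.0
```

View pics/f.png

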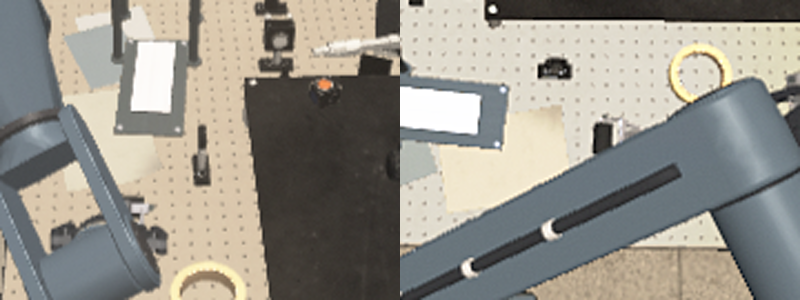

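The final view shows the sheet clear and the lens upright at side crop (202,155). The roller drum stands off the plate at top crop (605,135), and the gripper has backed away from it. Handing in.

```bash
python3 -c "
from station import *
print(sign_off())"
```

```text
the job is handed in; nothing more can be done
None
```

I signed the job off at about 24 s. The lens stands upright on the bench, the sheet is rolled along its middle at about 5 N (drum from x −80 to +82 mm), and the roller is set down on the bench off the plate. The arm partly hid the roller in the last picture, so I judged its standing on drum and foot from the measured set-down pose.

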